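# Tally two cells on the desk counters

## Robot

A 6-joint arm with a two-finger parallel gripper is mounted at the origin on a cart in front of the work surface, level with it; the furniture and walls round the work are solid. World frame = base frame: x ahead of the robot, y to its left, z up, the work surface at z = 0. Lengths are in m, angles in rad, forces in N, time in s.
With the tool pointing down it reaches from about 0.375 to 0.825 m from the base axis. Payload 5.5 kg.
Tool frame: the origin (TCP) lies at the very end of the fingers, on their centre line; the grasp point (between the pads) lies 19 mm behind it; z points along the fingers, y is the line along which they close (so a half turn about z gives the same grasp; the last joint's range is limited). The gripper opens to 85 mm and grips with 20 to 120 N. Pads are 22 mm wide; open, the fingers measure 114 mm over their backs; the gripper's body (76 mm by 85 mm) begins 54 mm behind the grasp point. The pads swing forward as they close: fully open they stand 13 mm farther back than shut.
Start: joints at [1.104, 0.314, -0.047, 1.21, 0, 1.571], TCP at [0.27, 0.536, 0.231] pointing down, gripper open.
Joint ranges: [-2.67, 2.67], [-0.69, 1.73], [-1.03, 1.25], [-2.08, 2.16], [-1.42, 1.45], [-3.14, 3.14]. Speed limits (rad/s): [2.39, 2.39, 3.01, 3.14, 3.14, 3.14].

## Interface

Orientations are given as a unit quaternion [x, y, z, w].
In Python, from bench import r, imaging gives the robot as it stands.
- The arm moves only by the tool drive_tool, never from a script. Its argument "deltas" is a list that holds one entry, the list of rows, each a list of 4 numbers: the shift along the tool's x, y, z in cm, then the turn about the tool's z in degrees. In form: [[[dx, dy, dz, yaw], ...]]. A call has 1 to 20 rows; each row shifts and turns the commanded pose from where the row before left it, along the tool's axes as they then stand; what a row does not reach is not made up. A row lasts 1/12 s, in which the tool goes at most 41.7 mm and 7.16 degrees, less where a joint would pass 70% of its speed; a pose out of reach is approached as far as the arm can. A call with a gripper value outside its range is refused whole. "grip" is the opening, from 0 (shut) to 1 (fully open), set as the call begins (left out, the last holds). The fingers move at their own pace and stop on an object; "newtons" is the grip in N (left out, the last holds). Time passes only in rows, so rows that do not move let the fingers close. It gives the time, the measured TCP pose, the force, the opening and the grip force at its end, in the units of the state.
- r.sense(): the state, without advancing time (a new reading comes with each control period).
- imaging.camera(name): name is "scene" or "side" or "wrist"; returns a dict with "image" (420x560x3 uint8, red, green, blue), "mtx" (3x3 intrinsics, pixels), "R" (3x3) and "t" (3): a world point X has camera coordinates R X + t. Camera axes: x right, y down, z forward; pixel columns grow to the right and rows downward; lengths in m; the calibration is good to about 2 mm. A picture is of the moment at which its call begins. There is no depth.
- r.sign_off(): hands the job in; it is judged then, once.
Trained networks look in a picture, given as the dict that the camera call returned (one of the last four; its "shot" number tells which), for a name from the list of things; names that differ only in an ending like _2 or _b are one class to them, and where a whole thing is asked for, a point or a joint stands for the part that bears it (a point fixed in the world has none). Each returns a list of dicts, best first, with "p" (0 to 1); they miss things now and then, are a little off and sometimes report something else, mostly with a low value. They report only what shows in the picture. A call takes as long as a camera call. They do not tell look-alikes from the thing itself.
- imaging.recognise(query, picture): "box" ([left, top, width, height] in pixels, round what is visible of it).
The state is a dict: "time_s": time; "joints": joint angles; "qd": joint speeds; "joint_torque": joint torques, N m; "position": TCP position; "orientation": TCP orientation; "wrist_force": force on the tool from outside, world axes, zero at the start; "moment": the same for the moment, N m; "opening": finger opening in m; "finger_force": force on a finger pad.
Only numpy, scipy, OpenCV 4.12 (cv2) and the standard library are available. Lean on these libraries where they do the work, as an engineer would, in place of code of your own. Each camera call takes 0.05 s, during which the arm holds its last target. There are 200 camera calls.

## Task

Three desk tally counters stand on the desk, alike but for the shape of the key on top. Log the two cells just seen at the microscope: with the fingertips gently press the round key all the way down and let it spring back, then do the same with the long bar key. Leave the square key and everything else alone, and do not pick up, tip or shift the counters.

Things in the scene. Friction and masses are not known exactly. Their poses are not given: they have to be found in the camera images.
- counter_round: desk tally counter, loose, about 0.5 kg: white box 80 (x) x 66 mm, 46 mm high, on rubber feet; on top a window with four blank wheels, behind it a black key; small zeroing wheel 11 mm proud of the -y flank. Origin: centre of underside; x from window to key, z up; key centre at x = +10 mm. Key: ROUND: a flat disc 36 mm in diameter. Any counter may stand in any of the three places.
- round_key_top (a point): centre of the flat top of the round key, 16 mm above the housing and 62 mm above the desk when up; it moves with the key; z up
- round_key (a joint): how far the round key is pressed straight down, m: 0 = up, 0.008 = down on its stop. A spring returns it: 0.8 N at the top, 4 N at the stop; beyond that it is solid. It counts from 0.005 on.
- counter_square: desk tally counter, loose, about 0.5 kg: white box 80 (x) x 66 mm, 46 mm high, on rubber feet; on top a window with four blank wheels, behind it a black key; small zeroing wheel 11 mm proud of the -y flank. Origin: centre of underside; x from window to key, z up; key centre at x = +10 mm. Key: SQUARE: 36 x 36 mm. Any counter may stand in any of the three places.
- square_key_top (a point): centre of the flat top of the square key, 16 mm above the housing and 62 mm above the desk when up; it moves with the key; z up
- square_key (a joint): how far the square key is pressed straight down, m: 0 = up, 0.008 = down on its stop. A spring returns it: 0.8 N at the top, 4 N at the stop; beyond that it is solid. It counts from 0.005 on.
- counter_bar: desk tally counter, loose, about 0.5 kg: white box 80 (x) x 66 mm, 46 mm high, on rubber feet; on top a window with four blank wheels, behind it a black key; small zeroing wheel 11 mm proud of the -y flank. Origin: centre of underside; x from window to key, z up; key centre at x = +10 mm. Key: a LONG NARROW BAR: 18 mm along x by 56 mm along y. Any counter may stand in any of the three places.
- bar_key_top (a point): centre of the flat top of the bar key, 16 mm above the housing and 62 mm above the desk when up; it moves with the key; z up
- bar_key (a joint): how far the bar key is pressed straight down, m: 0 = up, 0.008 = down on its stop. A spring returns it: 0.8 N at the top, 4 N at the stop; beyond that it is solid. It counts from 0.005 on.
- dropper: small white dropper bottle with a tapered cap, 34 mm across, 70 mm high, loose, standing behind the counters; origin centre of its underside, z up. A bystander.
- labels: roll of white labels lying flat, 72 mm across, 31 mm high, loose, behind the counters; origin centre of its underside. A bystander.
- timer: white count-down timer on its back, 64 x 64 x 18 mm, loose, behind the counters; origin centre of its underside. A bystander.
Not all that is in view belongs to the job. What is shaped like the counter_bar but turquoise is not meant.

How it is judged:
By the outcome, as a careful person would: the job done as asked, in the order asked, and still so for the second after the job is handed in, with the robot touching nothing.
It also fails if it takes over 45 s, if anything falls off the work surface, if the arm or the gripper's body presses on something with over 40 N, if the wrist force passes 120 N, or if a joint passes its speed limit or range.

## Working session

There is one attempt and no reset: what is moved stays moved. The work goes in short steps, Python scripts to look and compute and a tool call to move; the robot and the scene stay as the last step left them, time stands still between calls to the robot, and variables do not carry over. Pictures are saved under pics/ and viewed, at most 10 in all, crops included, and the job is handed in when it is done.

Besides the shell and the picture viewer there is one more tool, called after ">>>" as name(argument=value, ...) on one line, values as JSON. drive_tool: Moves the arm, as the interface text tells. Its arguments: {"type":"object","properties":{"deltas":{"type":"array"},"grip":{"type":"number"},"newtons":{"type":"number"}},"required":["deltas"]}

```bash
mkdir -p pics
python3 - <<'E'
from bench import r, imaging
import cv2,numpy as np,pickle
s=r.sense();print(s)
D={}
for n in("scene","side"):
    c=imaging.camera(n);D[n]=c
    cv2.imwrite(f"pics/{n}0.png",c["image"][:,:,::-1])
    for q in("round_key_top","counter_round","square_key_top","counter_square","bar_key_top","counter_bar"):
        print(n,q,[(np.round(d["box"]).astype(int).tolist(),round(d["p"],2)) for d in imaging.recognise(q,c)][:4])
pickle.dump(D,open("d.pkl","wb"))
E
```

```text
{'time_s': 0.0, 'joints': array([ 1.10399869e+00,  3.14217134e-01, -4.80728918e-02,  1.21018185e+00,
       -9.20161444e-06,  1.57078516e+00]), 'qd': array([ 0.00044707,  0.00198492, -0.00209559, -0.00135636, -0.00120533,
        0.0017893 ]), 'joint_torque': array([ 2.49928489e-04, -5.39582133e+01,  3.39752913e+01,  1.89106038e-02,
        1.06062528e-04,  6.08692318e-06]), 'position': array([0.26976474, 0.53530046, 0.23044259]), 'orientation': array([ 2.31280000e-01,  9.72886869e-01, -8.16123591e-04, -1.89293973e-04]), 'wrist_force': array([ 0.42065038, -0.44195545,  0.43740714]), 'moment': array([0.02647472, 0.01659929, 0.03170132]), 'finger_force': 0.0, 'opening': 0.08530669972241321}
scene round_key_top [([341, 269, 41, 36], 0.72), ([200, 172, 15, 12], 0.45)]
scene counter_round [([183, 171, 41, 38], 0.75)]
scene square_key_top [([224, 240, 22, 16], 0.72)]
scene counter_square [([209, 236, 46, 44], 0.86)]
scene bar_key_top [([325, 316, 27, 31], 0.89), ([269, 272, 27, 20], 0.71), ([343, 271, 39, 34], 0.66)]
scene counter_bar [([258, 270, 46, 49], 0.93), ([303, 314, 61, 62], 0.72), ([344, 269, 36, 36], 0.42)]
side round_key_top [([217, 171, 14, 14], 0.46)]
side counter_round [([208, 170, 32, 34], 0.67)]
side square_key_top [([227, 198, 18, 12], 0.64)]
side counter_square [([212, 200, 36, 33], 0.63)]
side bar_key_top [([252, 217, 29, 15], 0.81), ([292, 241, 24, 18], 0.53)]
side counter_bar [([276, 240, 51, 46], 0.68), ([243, 215, 42, 40], 0.67)]
```

Run:
```python
import cv2
a=cv2.imread("pics/scene0.png")[150:400,160:420];b=cv2.imread("pics/side0.png")[150:310,180:360]
a=cv2.resize(a,None,fx=2,fy=2,interpolation=3)
b=cv2.resize(b,None,fx=1.5,fy=1.5,interpolation=3)
import numpy as np
o=np.zeros((500,800,3),np.uint8);o[:,:520]=a;o[:240,525:795]=b
cv2.imwrite("pics/c0.png",o)
```

```text
(no output)
```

View pics/c0.png

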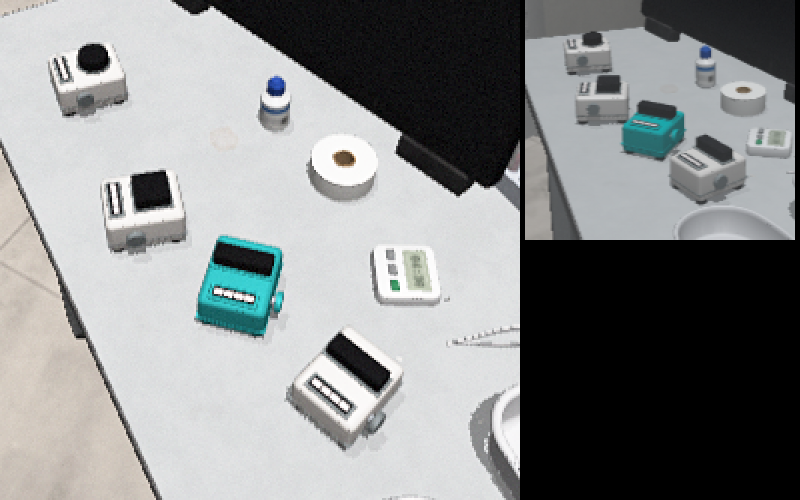

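View pics/scene0.png

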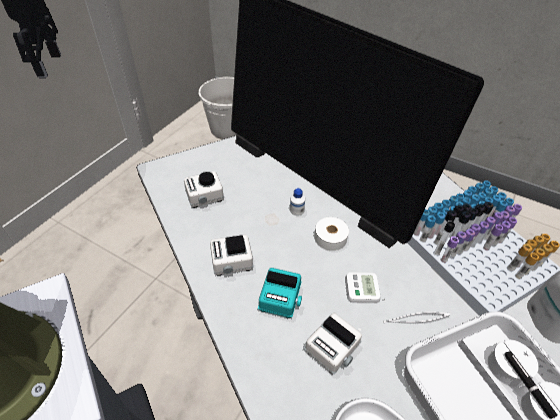

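The round key (white counter) is at scene (206,178) and the square key at (236,245). There are two bars: turquoise at (281,279), the decoy, and white at (339,331). The white one is the one meant, and the crop confirms its colour. Next I triangulate from both views.

```bash
cat > h.py <<'E'
import numpy as np,cv2
def P(c): return c["mtx"]@np.c_[c["R"],c["t"]]
def blob(c,box,th=60):
    x,y,w,h=box; g=c["image"][y:y+h,x:x+w].max(2)
    n,l,s,ce=cv2.connectedComponentsWithStats((g<th).astype(np.uint8))
    k=1+s[1:,4].argmax(); return ce[k]+[x,y],s[k,4],np.argwhere(l==k)[:,::-1]+[x,y]
def tri(ca,cb,a,b):
    X=cv2.triangulatePoints(P(ca),P(cb),np.float64(a).reshape(2,1),np.float64(b).reshape(2,1))[:,0];return X[:3]/X[3]
def onplane(c,uv,z):
    d=c["R"].T@np.linalg.solve(c["mtx"],[*uv,1]);o=-c["R"].T@c["t"];return o+d*(z-o[2])/d[2]
E
python3 - <<'E'
import pickle;from h import *
D=pickle.load(open("d.pkl","rb"));A,B=D["scene"],D["side"]
for n in D: print(n,-D[n]["R"].T@D[n]["t"])
for n,ba,bb in(("round",(193,167,28,22),(213,168,24,16)),("square",(222,232,28,26),(224,198,24,16)),("teal",(266,268,34,22),(250,213,36,18)),("bar",(320,313,40,36),(289,237,34,24))):
    a,na,pa=blob(A,ba);b,nb,pb=blob(B,bb)
    print(n,a.round(1),na,b.round(1),nb,tri(A,B,a,b).round(4),onplane(A,a,.057).round(4),onplane(B,b,.057).round(4))
    q=np.array([onplane(A,p,.058)[:2] for p in pa]);w,v=np.linalg.eigh(np.cov(q.T));print("  axis deg",np.degrees(np.arctan2(v[1,1],v[0,1])).round(1),np.sqrt(w)*3.46)
for n,uv in(("dropper",(298,208)),("labels",(331,238)),("timer",(364,287)),("mon foot",(247,155)),("mon foot2",(365,245)),("win round",(190,185)),("win sq",(217,250)),("win bar",(325,347))):
    print(n,onplane(A,uv,.046 if 'win' in n else .01).round(3))
E
```

```text
scene [ 0.28050318 -0.47388905  0.71132256]
side [ 0.20473753 -1.09745931  0.53768524]
round [206.2 178.6] 173 [224.5 175.4] 93 [0.5001 0.2287 0.053 ] [0.4976 0.2245 0.057 ] [0.4985 0.2181 0.057 ]
  axis deg 70.8 [0.03122051 0.04228878]
square [235.  244.7] 302 [235.3 205.6] 144 [0.4752 0.0188 0.0522] [0.4723 0.0153 0.057 ] [0.4734 0.0079 0.057 ]
  axis deg 68.2 [0.03541108 0.0432091 ]
teal [281.5 279. ] 323 [267.6 222.7] 195 [ 0.5169 -0.0981  0.0526] [ 0.5138 -0.1005  0.057 ] [ 0.5151 -0.1068  0.057 ]
  axis deg 134.9 [0.02396331 0.05606842]
bar [338.8 330.9] 403 [305.9 248.3] 227 [ 0.5507 -0.2375  0.053 ] [ 0.5476 -0.2388  0.057 ] [ 0.5489 -0.2442  0.057 ]
  axis deg 107.0 [0.02245599 0.05617575]
dropper [0.662 0.08  0.01 ]
labels [ 0.679 -0.033  0.01 ]
timer [ 0.665 -0.168  0.01 ]
mon foot [0.644 0.31  0.01 ]
mon foot2 [ 0.733 -0.084  0.01 ]
win round [0.46  0.234 0.046]
win sq [0.438 0.028 0.046]
win bar [ 0.515 -0.248  0.046]
```

>>> drive_tool(deltas=[[[-1.4,-0.7,0,0],[-2.9,-1.45,0,0],[-2.9,-1.45,0,0],[-2.9,-1.45,0,0],[-2.9,-1.45,0,0],[-2.9,-1.45,0,0],[-2.9,-1.45,0,0],[-2.9,-1.45,-1,0],[-2.9,-1.45,-1,0],[-2.9,-1.45,-1,0],[-2.9,-1.45,-1,0],[-2.5,-1.3,-1,0],[-1.4,-0.8,0,0],[0,0,0,0],[0,0,0,0]]], grip=0, newtons=20)

```text
time_s: 1.95
position: [0.4987, 0.2257, 0.2813]
orientation: [0.232, 0.973, 0.0, -0.0]
wrist_force: [0.4, -0.0, -0.9]
opening: 0.0001
finger_force: 0.0
```

Run:
```python
from bench import r, imaging
import cv2,pickle
from h import *
c=imaging.camera("wrist");s=r.sense()
print(s["position"],s["orientation"],s["opening"],s["wrist_force"])
cv2.imwrite("pics/w0.png",c["image"][:,:,::-1]);pickle.dump(c,open("w0.pkl","wb"))
print(-c["R"].T@c["t"])
for q in("round_key_top","counter_round"):print(q,imaging.recognise(q,c))
```

```text
[0.49819356 0.22644912 0.28111501] [ 2.31741599e-01  9.72777337e-01 -3.31440873e-05 -2.86262655e-04] 0.0002488655417564435 [-0.67585613  0.11139064 -0.08114808]
[0.4262079  0.26310677 0.42325105]
round_key_top [{'box': [263.9, 151.3, 38.4, 40.8], 'p': 0.87}]
counter_round [{'box': [236.3, 110.7, 82.4, 90.4], 'p': 0.74}]
```

View pics/w0.png

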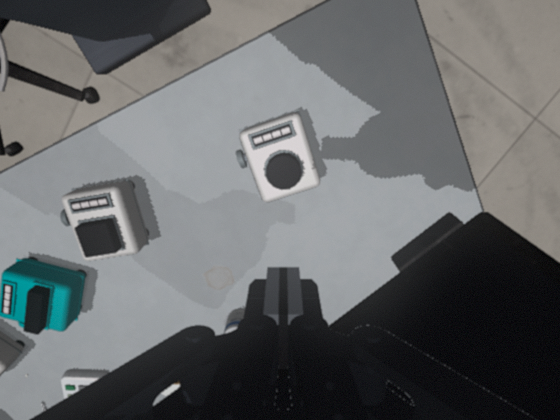

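The round key's disc shows cleanly at (284,170), on the white counter. The monitor lies beyond the fingers. I'll intersect this with the first views.

Run:
```python
import pickle;from h import *
D=pickle.load(open("d.pkl","rb"));A,B=D["scene"],D["side"];c=pickle.load(open("w0.pkl","rb"))
u,n,p=blob(c,(260,148,46,46),50);print(u,n,np.ptp(p,0))
print("w@.062",onplane(c,u,.062),"w@.058",onplane(c,u,.058))
for X,box in((A,(193,167,28,22)),(B,(213,168,24,16))):
    a,_,_=blob(X,box);print("tri",tri(c,X,u,a))
q=np.array([0.231741599,0.972777])
for t in [(0.498,0.2264,0.281)]:
    Y=P(c)@[*t,1];print("tcp px",Y[:2]/Y[2])
```

```text
Traceback (most recent call last):
  File "h.py", line 6, in blob
    k=1+s[1:,4].argmax(); return ce[k]+[x,y],s[k,4],np.argwhere(l==k)[:,::-1]+[x,y]
        ~~~~~~~~~~~~~~^^
ValueError: attempt to get argmax of an empty sequence
```

Run:
```python
import pickle;from h import *
D=pickle.load(open("d.pkl","rb"));A,B=D["scene"],D["side"];c=pickle.load(open("w0.pkl","rb"))
u,n,p=blob(c,(258,146,50,50),80);print(u,n,np.ptp(p,0),c["image"][170,284])
print("w@.062",onplane(c,u,.062),"w@.058",onplane(c,u,.058))
for X,box in((A,(193,167,28,22)),(B,(213,168,24,16))):
    a,_,_=blob(X,box);print("tri",tri(c,X,u,a))
Y=P(c)@[.498,.2264,.281,1];print("tcp px",Y[:2]/Y[2])
```

```text
[283.637577   170.33880903] 974 [34 35] [67 67 69]
w@.062 [0.49651105 0.22790467 0.062     ] w@.058 [0.49728949 0.22751489 0.058     ]
tri [0.49825089 0.22713604 0.05447542]
tri [0.49968145 0.22685064 0.05367112]
tcp px [282.50643989 283.52735478]
```

>>> drive_tool(deltas=[[[0.1,0,1.5,0],[0,0,3,0],[0,0,3,0],[0,0,3,0],[0,0,3,0],[0,0,3,0],[0,0,2,0],[0,0,1,0],[0,0,0.5,0],[0,0,0,0],[0,0,0,0]]])

```text
time_s: 3.02
position: [0.4981, 0.2281, 0.0823]
orientation: [0.231, 0.973, 0.0, 0.001]
wrist_force: [0.1, 0.3, 0.1]
opening: 0.0
finger_force: 0.0
```

>>> drive_tool(deltas=[[[0,0,0.5,0],[0,0,0.4,0],[0,0,0.2,0],[0,0,0,0],[0,0,0,0]]])

```text
time_s: 3.43
position: [0.4976, 0.2273, 0.0704]
orientation: [0.231, 0.973, -0.0, 0.0]
wrist_force: [-0.4, -0.5, -0.0]
opening: 0.0002
finger_force: 0.0
```

>>> drive_tool(deltas=[[[0,0,0.4,0],[0,0,0.4,0],[0,0,0.3,0],[0,0,0.3,0],[0,0,0,0],[0,0,0,0]]])

```text
time_s: 3.93
position: [0.4977, 0.2274, 0.0563]
orientation: [0.231, 0.973, 0.0, 0.0]
wrist_force: [-0.5, -0.2, 4.3]
opening: 0.0001
finger_force: 1.4
```

Run:
```python
from bench import r, imaging
import cv2,numpy as np
c=imaging.camera("side");d=imaging.camera("scene")
f=lambda i:cv2.resize(i[:,:,::-1],None,fx=5,fy=5,interpolation=2)
cv2.imwrite("pics/p1.png",np.hstack([f(c["image"][130:210,185:260]),f(d["image"][130:210,170:245])]))
print(r.sense()["wrist_force"],r.sense()["position"])
```

```text
[ 0.07229766 -0.21462021  2.07814776] [0.49773807 0.22743054 0.05651778]
```

View pics/p1.png

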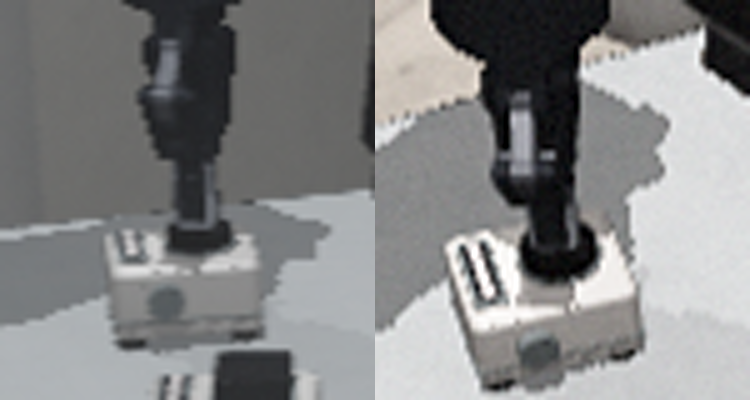

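The shut fingertips sit centred on the round key, which is partly pressed (side view (200,235), scene view (558,245) in the crop). I'll continue to the stop in small steps.

>>> drive_tool(deltas=[[[0,0,0.15,0],[0,0,0.1,0],[0,0,0,0],[0,0,0,0],[0,0,0,0]]])

```text
time_s: 4.45
position: [0.4977, 0.2274, 0.054]
orientation: [0.231, 0.973, 0.0, 0.0]
wrist_force: [-0.2, -0.4, 4.9]
opening: 0.0
finger_force: 2.6
```

>>> drive_tool(deltas=[[[0,0,0.05,0],[0,0,0,0],[0,0,0,0]]])

```text
time_s: 4.7
position: [0.4977, 0.2275, 0.0539]
orientation: [0.231, 0.973, 0.0, 0.0]
wrist_force: [-1.9, -1.0, 9.0]
opening: -0.0003
finger_force: 4.4
```

At the stop (9 N, no further travel). I'll release straight up.

>>> drive_tool(deltas=[[[0,0,-0.2,0],[0,0,-0.4,0],[0,0,-0.6,0],[0,0,-1,0],[0,0,-2,0],[0,0,-3,0],[0,0,-3,0],[0,0,-3,0],[0,0,-1.5,0],[0,0,0,0]]])

```text
time_s: 5.53
position: [0.4996, 0.2284, 0.205]
orientation: [0.231, 0.973, 0.002, 0.003]
wrist_force: [0.1, 0.4, -0.8]
opening: -0.0002
finger_force: 0.0
```

Run:
```python
from bench import r, imaging
from h import *
s=r.sense();print(s["joints"].round(3),s["position"],s["wrist_force"])
A=imaging.camera("scene");B=imaging.camera("side")
for X,b in((A,(193,167,28,22)),(B,(213,168,24,16))):print(blob(X,b)[:2])
```

```text
[ 0.429  0.225 -0.224  1.115  0.     0.895] [0.49955016 0.22835696 0.205024  ] [ 0.11943612  0.35616627 -0.77491675]
(array([206.04469274, 178.4301676 ]), np.int32(179))
(array([224.46808511, 175.31914894]), np.int32(94))
```

>>> drive_tool(deltas=[[[-0.95,-1.46,0,0],[-1.9,-2.92,0,0],[-1.9,-2.92,0,0],[-1.9,-2.92,0,0],[-1.9,-2.92,0,0],[-1.9,-2.92,0,0],[-1.9,-2.92,0,0],[-1.9,-2.92,0,0],[-1.9,-2.92,0,0],[-1.9,-2.92,0,0],[-1.9,-2.92,0,0],[-1.9,-2.92,0,0],[-1.9,-2.92,0,0],[-1.3,-1.9,0,0],[-0.65,-1,0,0],[0,0,0,0],[0,0,0,0]]])

```text
time_s: 7.05
position: [0.5488, -0.2396, 0.1989]
orientation: [0.232, 0.973, 0.001, -0.001]
wrist_force: [-0.3, -0.2, 0.2]
opening: 0.0001
finger_force: 0.0
```

Run:
```python
from bench import r, imaging
import cv2,pickle
from h import *
c=imaging.camera("wrist");s=r.sense()
print(s["position"],s["orientation"],s["joints"].round(3))
cv2.imwrite("pics/w1.png",c["image"][:,:,::-1]);pickle.dump(c,open("w1.pkl","wb"))
for q in("bar_key_top","counter_bar"):print(q,imaging.recognise(q,c))
```

```text
[ 0.54900319 -0.23897889  0.19926242] [ 2.31160421e-01  9.72914883e-01  5.16639119e-04 -1.10640605e-03] [-4.110e-01  3.270e-01 -1.020e-01  1.144e+00  1.000e-03  5.600e-02]
bar_key_top [{'box': [406.5, 27.3, 58.5, 82.7], 'p': 0.78}, {'box': [253.1, 161.4, 62.8, 60.7], 'p': 0.56}]
counter_bar [{'box': [217.4, 115.3, 117.4, 121.9], 'p': 0.97}, {'box': [345.0, 6.3, 133.8, 117.7], 'p': 0.87}, {'box': [254.7, 162.5, 61.6, 61.7], 'p': 0.54}]
```

View pics/w1.png

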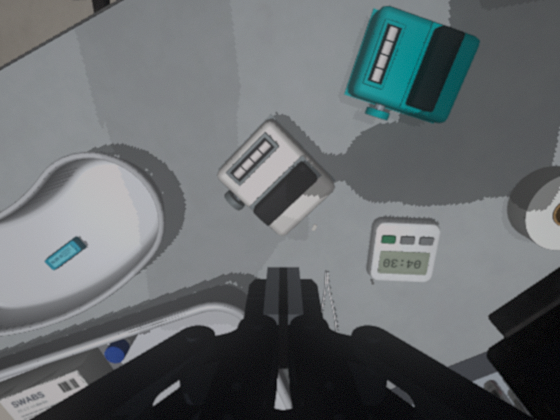

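The white bar counter's key is at (285,193). The turquoise decoy at (437,68) is clearly apart from it.

Run:
```python
import pickle;from h import *
D=pickle.load(open("d.pkl","rb"));A,B=D["scene"],D["side"];c=pickle.load(open("w1.pkl","rb"))
u,n,p=blob(c,(250,158,70,70),80);print(u,n,np.ptp(p,0))
print("w@.062",onplane(c,u,.062),"w@.058",onplane(c,u,.058))
for X,box in((A,(320,313,40,36)),(B,(289,237,34,24))):
    a,_,_=blob(X,box);print("tri",tri(c,X,u,a))
q=np.array([onplane(c,x,.06)[:2] for x in p]);w,v=np.linalg.eigh(np.cov(q.T));print(np.degrees(np.arctan2(v[1,1],v[0,1])),np.sqrt(w*12))
```

```text
[285.41389375 192.2510216 ] 1713 [63 62]
w@.062 [ 0.54635759 -0.23570986  0.062     ] w@.058 [ 0.54735791 -0.23618568  0.058     ]
tri [ 0.54917825 -0.23699961  0.05224604]
tri [ 0.55064645 -0.23731224  0.05297201]
108.45170285247204 [0.0190572  0.05675382]
```

>>> drive_tool(deltas=[[[0.2,0.1,1.5,0],[0.1,0.05,3,0],[0,0,3,0],[0,0,2.5,0],[0,0,1.5,0],[0,0,1,0],[0,0,0.4,0],[0,0,0,0],[0,0,0,0]]])

```text
time_s: 7.95
position: [0.5485, -0.2372, 0.0723]
orientation: [0.231, 0.973, -0.0, 0.001]
wrist_force: [-0.3, 0.9, 0.6]
opening: 0.0002
finger_force: 0.0
```

>>> drive_tool(deltas=[[[0,0,0.4,0],[0,0,0.4,0],[0,0,0.4,0],[0,0,0.2,0],[0,0,0,0],[0,0,0,0],[0,0,0,0]]])

```text
time_s: 8.53
position: [0.5483, -0.2377, 0.0577]
orientation: [0.231, 0.973, -0.0, 0.001]
wrist_force: [1.8, 0.2, 2.2]
opening: -0.0
finger_force: 1.2
```

Run:
```python
from bench import r, imaging
import cv2,numpy as np
c=imaging.camera("side");d=imaging.camera("scene")
f=lambda i:cv2.resize(i[:,:,::-1],None,fx=5,fy=5,interpolation=2)
cv2.imwrite("pics/p2.png",np.hstack([f(c["image"][200:290,265:340]),f(d["image"][290:380,300:375])]))
print(r.sense()["wrist_force"],r.sense()["position"])
```

```text
[ 0.99603284 -1.08378157  2.85170477] [ 0.54828339 -0.2376843   0.0577489 ]
```

View pics/p2.png

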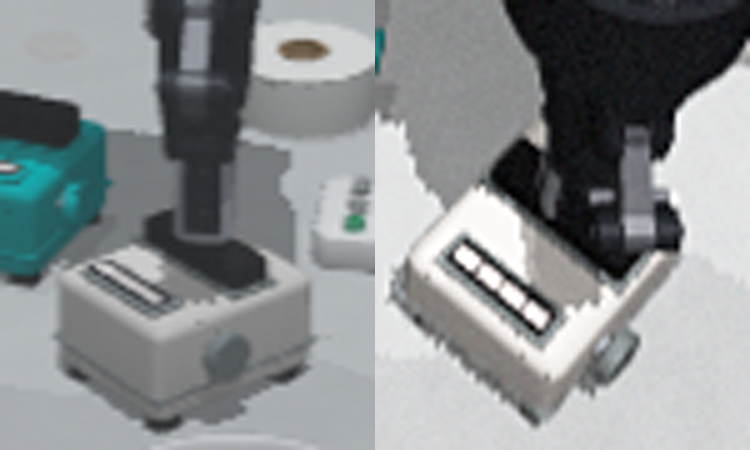

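The fingertips rest mid-bar on the white counter (side crop (205,240)) and the key is partly pressed. I'll go on to the stop.

>>> drive_tool(deltas=[[[0,0,0.2,0],[0,0,0.15,0],[0,0,0,0],[0,0,0,0],[0,0,0,0]]])

```text
time_s: 9.05
position: [0.5483, -0.2377, 0.0541]
orientation: [0.231, 0.973, -0.0, 0.001]
wrist_force: [1.9, -0.8, 4.5]
opening: 0.0001
finger_force: 2.2
```

>>> drive_tool(deltas=[[[0,0,0.05,0],[0,0,0,0],[0,0,0,0]]])

```text
time_s: 9.3
position: [0.5483, -0.2376, 0.054]
orientation: [0.231, 0.973, -0.0, 0.001]
wrist_force: [1.2, -0.2, 8.0]
opening: -0.0002
finger_force: 3.8
```

On the stop (8 N). Releasing.

>>> drive_tool(deltas=[[[0,0,-0.2,0],[0,0,-0.4,0],[0,0,-0.6,0],[0,0,-1,0],[0,0,-2,0],[0,0,-3,0],[0,0,-3,0],[0,0,-3,0],[0,0,-1.5,0],[0,0,0,0],[0,0,0,0],[0,0,0,0]]])

```text
time_s: 10.3
position: [0.5468, -0.237, 0.1993]
orientation: [0.231, 0.973, 0.0, -0.001]
wrist_force: [-0.2, -0.8, -0.3]
opening: 0.0002
finger_force: 0.0
```

Run:
```python
from bench import r, imaging
from h import *
A=imaging.camera("scene");B=imaging.camera("side")
for X,b in((A,(320,313,40,36)),(B,(289,237,34,24)),(A,(193,167,28,22)),(A,(222,232,28,26))):print(blob(X,b)[:2])
s=r.sense();print(s["position"],s["wrist_force"],s["qd"].round(3))
```

```text
(array([338.67741935, 330.76426799]), np.int32(403))
(array([305.86075949, 248.36708861]), np.int32(237))
(array([206.21965318, 178.59537572]), np.int32(173))
(array([235.19076923, 245.13230769]), np.int32(325))
[ 0.54656048 -0.23689709  0.19864796] [ 0.08778687 -1.37315888  0.52531694] [-0.001  0.005  0.004 -0.001 -0.001 -0.001]
```

Both keys are back up and the counters haven't moved.

```bash
python3 -c "
from bench import r
print(r.sign_off())"
```

```text
the job is handed in; nothing more can be done
None
```

I pressed the round key and then the white bar key down to their stops and let each spring back, with no counter shifting visibly in the camera images, and handed the job in at about 10 s; no verdict came back.

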